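# Lock the sprung cassette cover with its T-key

### The arm

A 6-joint arm with a two-finger parallel gripper is mounted at the origin on the work surface; the furniture and walls round the work are solid. World frame = base frame: x ahead of the robot, y to its left, z up, the work surface at z = 0. Lengths are in m, angles in degrees, forces in N, time in s.
With the tool pointing down it reaches from about 0.35 to 0.875 m from the base axis. Payload 4.2 kg.
Tool frame: the origin (TCP) lies between the finger pads; the fingertips stand 19 mm ahead of it and the grasp point (between the pads) is the TCP; z points along the fingers, y is the line along which they close (so a half turn about z gives the same grasp; the last joint's range is limited). The gripper opens to 87 mm and grips with 3 to 60 N. Pads are 19 mm wide; open, the fingers measure 117 mm over their backs; the gripper's body (75 mm by 190 mm) begins 51 mm behind the grasp point.
Start: joints at [-51.245, 22.042, 0.453, 0, -68.411, -14.817], TCP at [0.254, -0.571, 0.242] pointing down, gripper open.
Joint ranges: [-179.83, 179.83], [-69.29, 118.12], [-61.27, 80.66], [-181.25, 117.63], [-171.15, -9.14], [-177.46, 177.46]. Speed limits (degrees/s): [159.86, 159.86, 180, 180, 180, 180].

### API

Orientations are given as a 3x3 rotation matrix whose columns are the frame's x, y, z axes.
In Python, from station import r gives the robot as it stands.
- The arm moves only by the tool drive_tool, never from a script. Its argument "steps" is one flat list of numbers, 7 for each row, row after row: the turn, a rotation vector about the tool's x, y, z in rad, then the shift along the tool's x, y, z in m, then the opening, from 0 (shut) to 1 (fully open). A call has 1 to 10 rows; each row shifts and turns the commanded pose from where the row before left it, along the tool's axes as they then stand; what a row does not reach is not made up. A row lasts 1/12 s, in which the tool goes at most 41.7 mm and 7.16 degrees, less where a joint would pass 70% of its speed; a pose out of reach is approached as far as the arm can. A call is refused whole if a number of a shift passes 0.0417 or a number of a turn 0.125, either way. A call with a gripper value outside its range is refused whole. The fingers move at their own pace and stop on an object; the grip force is fixed at half the most. Time passes only in rows, so rows that do not move let the fingers close. It gives the time, the measured TCP pose, the force, the opening and the grip force at its end, in the units of the state.
- r.sense(): the state, without advancing time (a new reading comes with each control period).
- r.capture(name): name is "side" or "top" or "wrist"; returns the picture (420x560x3 uint8, blue, green, red); there is no depth.
- r.camera_params(name): a dict with "camera_matrix" (3x3 intrinsics, pixels), "k1" (the pictures are not rectified: a ray, as slopes to the right and down, at radius r is drawn at 1 + k1 r^2 times it, then the intrinsics apply), "extrinsics" (4x4, takes a point from world to camera coordinates). Camera axes: x right, y down, z forward; pixel columns grow to the right and rows downward; lengths in m; the calibration is good to about 2 mm. A picture is of the moment at which its call begins: read the wrist's pose just before it. camera_params takes no time and is no camera call; for the wrist camera it gives the pose at the moment of the call.
- r.finish_job(): hands the job in; it is judged then, once.
The state is a dict: "time_s": time; "joints": joint angles; "joint_velocities": joint speeds; "effort": joint torques, N m; "tcp_pos": TCP position; "ee_rot": TCP orientation; "wrist_force": force on the tool from outside, world axes, zero at the start; "moment": the same for the moment, N m; "gripper_width": opening from 0.0 (shut) to 1.0 (fully open); "gripper_force": force on a finger pad.
Only numpy, scipy, OpenCV 4.12 (cv2) and the standard library are available. Lean on these libraries where they do the work, as an engineer would, in place of code of your own. Each camera call takes 0.05 s, during which the arm holds its last target. There are 200 camera calls.

### The job

Lock down the sprung cover of the instrument cassette: lift the T-key out of its white parking block, feel its foot down through the narrow slot of the keeper under the cover's window, press it gently down against the springs, and give it a quarter turn so that its foot catches crosswise under the keeper and holds the cover down. Then let go; force nothing, and leave the other things where they are.

Things in the scene. Friction and masses are not known exactly. Their poses are not given: they have to be found in the camera images.
- cassette: Low steel tray 150 (x) x 112 (y) x 33 mm high, a small bail handle on each short side, fixed to the table. Origin: centre of its underside, on the table; z up. It carries a perforated aluminium cover, 142 x 104 x 3 mm, with a window in its middle; under the window is the keeper, a dark steel plate with one narrow slot. The tray's floor is at z = 3 mm.
- window (a point): Centre of the cover's window when the cover is up, at the level of the cover's top, 44 mm above the table, right above the cassette's origin. Axes as the cassette's. The window is 50 mm (x) x 28 mm (y).
- keeper_mid (a point): Nominal middle of the keeper's top, 27 mm above the table; axes as the cassette's. Keeper 5 mm thick; slot 36 (x) x 10 mm (y), parallel to the cassette's x. It sits on a stiff eccentric: the slot's centre is always 5 mm from this point, in an unknown direction NOT in the measured pose: feel round for it or look into the window. Pressed, the keeper yields up to 4 mm (3 N/mm), then stops hard.
- groove_mid (a point): Middle of the keeper's underside, 22 mm above the table (same unmeasured 5 mm offset as the slot). Four ribs, 1.5 mm deep (down to 20.5 mm), form a groove along the cassette's y, 11 mm wide, in which the key's foot seats when it is crosswise to the slot.
- cover (a joint): How far the cassette's cover is pressed down, in m: 0 up, 0.010 at its stop. Springs push it up with about 5 N at 0 and 1 N more for each mm. The key's foot clears the keeper's ribs only with the cover down by more than 0.0055; locked, with the foot seated in the groove, it stays at about 0.004.
- key_grip (a point): The T-key; this point is the middle of its grip. x along foot and grip, y across the grip, z up. Grip: black upright wing 34 (x) x 12 (y) x 40 mm (z -21 to +19). Below: steel flange of 56 mm diameter (z -25 to -21), stem of 7 mm diameter, T foot: a bar 32 (x) x 7 (y) x 7 mm, z -50 to -43. 120 g. It may be turned either way and is the same after half a turn.
- park: White plastic block 64 (x) x 58 (y) x 32 mm, fixed to the table; origin: centre of its underside. The key stands in its pocket (37 x 12 mm), foot along the block's x, flange on the block's top, grip point 57 mm above the table. Grip point over the cassette: 77 mm with the foot on top of the keeper; 69 mm with the foot through and the flange on the raised cover; 65 mm when locked.
- gallipot: Small steel bowl, 79 mm wide, 40 mm high, a bystander; origin: centre of its underside.
- instrument_box: Closed flat steel box 109 x 188 x 42 mm, a bystander; origin: centre of its underside.
- timer: Small white timer with a black knob, 62 x 62 x 44 mm, a bystander; origin: centre of its underside.
There are look-alikes about, which are no part of the job. What is shaped like the part that bears key_grip but brown or turquoise is not meant.

How it is judged:
By the outcome, as a careful person would: the job done as asked, in the order asked, and still so for the second after the job is handed in, with the robot touching nothing.
It also fails if it takes over 67 s, if anything falls off the work surface, if the arm or the gripper's body presses on something with over 40 N, if the wrist force passes 120 N, or if a joint passes its speed limit or range.

## Working session

There is one attempt and no reset: what is moved stays moved. The work goes in short steps, Python scripts to look and compute and a tool call to move; the robot and the scene stay as the last step left them, time stands still between calls to the robot, and variables do not carry over. Pictures are saved under pics/ and viewed, at most 10 in all, crops included, and the job is handed in when it is done.

Besides the shell and the picture viewer there is one more tool, called after "Request:" as name(argument=value, ...), one argument or row to a line, values as JSON. drive_tool: Moves the arm, as the interface text tells. Its arguments: {"type":"object","properties":{"steps":{"type":"array"}},"required":["steps"]}

```bash
mkdir -p pics; ls; cat > h.py <<'E'
import numpy as np, cv2
from station import r
def ray(name,u,v,p=None):
    p=p or r.camera_params(name)
    K=np.array(p["camera_matrix"]);k1=p["k1"];T=np.array(p["extrinsics"])
    d=np.linalg.solve(K,[u,v,1])[:2]; s=d.copy()
    for _ in range(20): s=d/(1+k1*(s@s))
    R=T[:3,:3]; return -R.T@T[:3,3], R.T@np.r_[s,1]
def onz(name,u,v,z,p=None):
    o,d=ray(name,u,v,p); return o+d*(z-o[2])/d[2]
def proj(name,P,p=None):
    p=p or r.camera_params(name)
    K=np.array(p["camera_matrix"]);T=np.array(p["extrinsics"])
    c=T[:3,:3]@np.array(P)+T[:3,3]; s=c[:2]/c[2]; s=s*(1+p["k1"]*(s@s)); return (K@np.r_[s,1])[:2]
E
python3 - <<'E'
from h import *
a=r.capture("top");b=r.capture("side")
cv2.imwrite("pics/top0.png",a);cv2.imwrite("pics/side0.png",b)
s=r.sense();print(s)
E
```

```text
pics
{'time_s': 0.1, 'joints': array([-5.12443068e+01,  2.20879618e+01,  3.87151949e-01, -2.53330015e-02,
       -6.84114978e+01, -1.48179395e+01]), 'joint_velocities': array([-0.05684255, -0.11808364,  0.20304389,  0.16998314,  0.04708278,
       -0.02222286]), 'effort': array([-6.44797165e-04, -3.91688919e+01,  1.87934214e+01,  4.23179179e+00,
        1.34964523e-02, -6.77537309e-05]), 'tcp_pos': array([ 0.25341554, -0.57076732,  0.24054887]), 'ee_rot': array([[-9.14052909e-01, -4.05593956e-01, -9.06419968e-04],
       [-4.05594955e-01,  9.14051171e-01,  1.78589900e-03],
       [ 1.04164394e-04,  2.00004554e-03, -9.99997994e-01]]), 'wrist_force': array([-0.00092276, -0.18695105, -0.0305815 ]), 'moment': array([ 0.01710613, -0.06834776,  0.00519883]), 'gripper_force': 0.0, 'gripper_width': 1.0020276582896894}
```

View pics/top0.png

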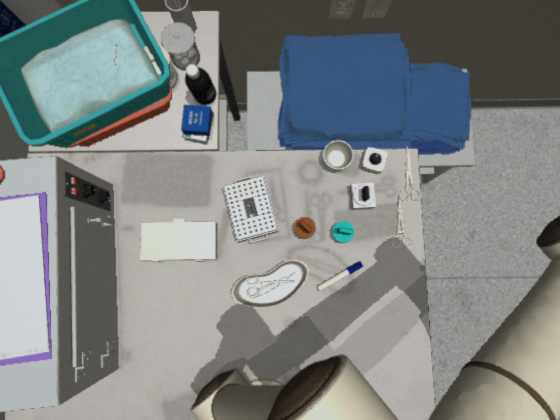

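View pics/side0.png

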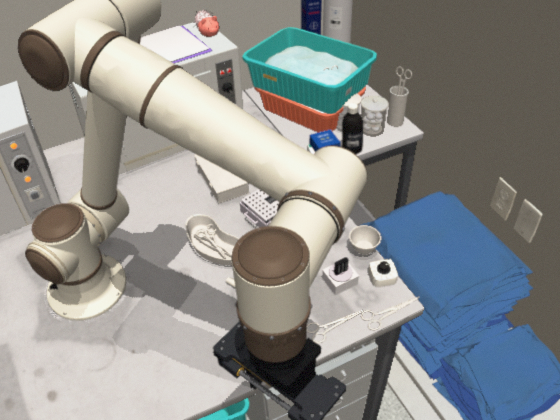

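The top view shows the cassette at about (250,208), its window at (250,208), and the key in its white park at (363,195). The brown and turquoise decoys are at (305,228) and (343,232), the gallipot at (338,155) and the timer at (374,160). The side view confirms the black key standing in the white block at (341,268).

```bash
python3 - <<'E'
from h import *
a=cv2.imread("pics/top0.png")
print("key",onz("top",363,195,.076),"cass",onz("top",250,208,.044))
for n,(u,v),z in [("pot",(338,155),.04),("timer",(374,160),.04),("brown",(305,228),.04),("turq",(343,232),.04)]: print(n,onz("top",u,v,z))
# white block
g=a.min(2); m=np.zeros_like(g); m[178:215,345:382]=(g[178:215,345:382]>205)
c=max(cv2.findContours(m,0,2)[0],key=cv2.contourArea); rc=cv2.minAreaRect(c);print("park",rc)
print(np.array([onz("top",*q,.032) for q in cv2.boxPoints(rc)]))
w=[onz("top",*rc[0],.032)];print(w)
cv2.imwrite("pics/c0.png",np.hstack([cv2.resize(a[170:250,215:290],None,fx=5,fy=5,interpolation=2),cv2.resize(a[170:250,335:410],None,fx=5,fy=5,interpolation=2)]))
E
```

```text
key [ 0.54793937 -0.25719732  0.076     ] cass [0.52387453 0.02693526 0.044     ]
pot [ 0.66156072 -0.20379064  0.04      ]
timer [ 0.64674802 -0.29746582  0.04      ]
brown [ 0.47091902 -0.11281422  0.04      ]
turq [ 0.45931953 -0.20936263  0.04      ]
park ((364.3674621582031, 198.41778564453125), (21.25973892211914, 11.701545715332031), 10.007979393005371)
[[ 0.53671066 -0.23912419  0.032     ]
 [ 0.56703022 -0.24566623  0.032     ]
 [ 0.55648305 -0.29971692  0.032     ]
 [ 0.52625193 -0.29295448  0.032     ]]
[array([ 0.5465831 , -0.26938103,  0.032     ])]
```

View pics/c0.png

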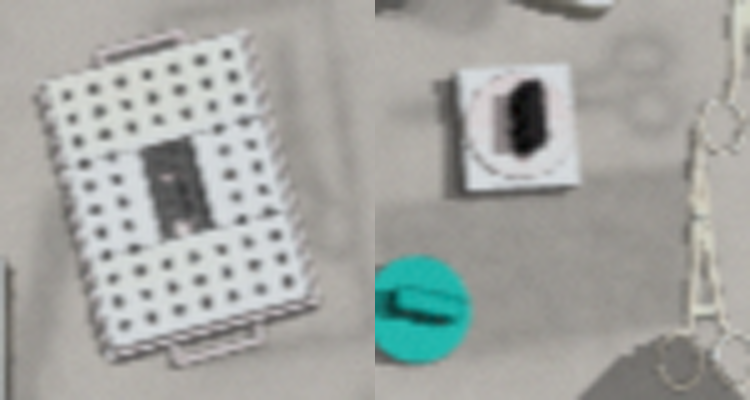

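```bash
cat >> h.py <<'E'
def wl(P,yaw):
    "shift in tool axes and yaw turn(about tool z) to TCP target P with tool y at world angle yaw(deg)"
    s=r.sense();R=np.array(s["ee_rot"]);t=R.T@(np.array(P)-s["tcp_pos"])
    cur=np.degrees(np.arctan2(R[1,1],R[0,1])); d=(yaw-cur+90)%180-90
    print("t",s["time_s"],"tcp",s["tcp_pos"].round(4),"yaw",round(cur,2),"tilt",R[:,2].round(4),"F",s["wrist_force"].round(1),"w",round(s["gripper_width"],3))
    print("shift tool mm",(t*1000).round(1),"turn z rad",round(-np.radians(d),4))
E
python3 - <<'E'
from h import *
def w(cx,cy,ox,z): return onz("top",cx/5+ox,cy/5+170,z)
ang=lambda a,b:np.degrees(np.arctan2((a-b)[1],(a-b)[0]))
pk=[w(x-375,y,335,.032) for x,y in[(458,68),(570,66),(580,186),(465,190)]]
print("park",np.mean(pk,0),"x ang",ang(pk[0],pk[3]),ang(pk[1],pk[2]), "y",ang(pk[0],pk[1]))
cs=[w(x,y,215,.04) for x,y in[(38,88),(248,32),(318,300),(108,355)]]
print("cass",np.mean(cs,0),"x ang",ang(cs[0],cs[3]),ang(cs[1],cs[2]),"y",ang(cs[0],cs[1]))
p=r.camera_params("wrist");T=np.array(p["extrinsics"]);print("cam",-T[:3,:3].T@T[:3,3],T[2,:3],p["camera_matrix"][0][0])
wl([.547,-.265,.17],91)
E
```

```text
park [ 0.55444561 -0.2678553   0.032     ] x ang 0.9065867449636188 1.8929921471653985 y 90.22694263256331
cass [0.52321166 0.02571108 0.04      ] x ang 14.730538053448868 13.811100826207323 y 104.49784092653393
cam [ 0.19261433 -0.59781073  0.38396977] [ 0.22364633  0.09966786 -0.96956105] 317.5486898487229
t 0.1 tcp [ 0.2534 -0.5708  0.2405] yaw 113.93 tilt [-9.0e-04  1.8e-03 -1.0e+00] F [-0.  -0.2 -0. ] w 1.002
shift tool mm [-392.4  160.3   70.8] turn z rad 0.4002
```

Request:
drive_tool(
  steps=[0, 0, 0, -0.036, 0.0147, 0, 1, 0, 0, 0, -0.036, 0.0147, 0, 1, 0, 0, 0, -0.036, 0.0147, 0, 1, 0, 0, 0, -0.036, 0.0147, 0, 1, 0, 0, 0, -0.036, 0.0147, 0, 1, 0, 0, 0, -0.036, 0.0147, 0, 1, 0, 0, 0, -0.036, 0.0147, 0, 1, 0, 0, 0, -0.036, 0.0147, 0, 1, 0, 0, 0, -0.036, 0.0147, 0, 1, 0, 0, 0, -0.036, 0.0147, 0, 1],
)

```text
time_s: 0.93
tcp_pos: [0.5238, -0.289, 0.2412]
ee_rot: [[-0.914, -0.406, -0.001], [-0.406, 0.914, 0.0], [0.001, 0.001, -1.0]]
wrist_force: [0.3, -1.1, -0.5]
gripper_width: 1.0
gripper_force: 0.0
```

Request:
drive_tool(
  steps=[0, 0, 0.1, -0.015, 0.006, 0, 1, 0, 0, 0.1, -0.015, 0.006, 0, 1, 0, 0, 0.1, 0, 0, 0, 1, 0, 0, 0.1, 0, 0, 0, 1, 0, 0, 0, 0, 0, 0, 1, 0, 0, 0, 0, 0, 0, 1],
)

```text
time_s: 1.43
tcp_pos: [0.5465, -0.2687, 0.2411]
ee_rot: [[-1.0, -0.02, -0.001], [-0.02, 1.0, 0.0], [0.001, 0.0, -1.0]]
wrist_force: [-0.8, 0.2, 0.1]
gripper_width: 0.998
gripper_force: 0.0
```

```bash
python3 - <<'E'
from h import *
p=r.camera_params("wrist");a=r.capture("wrist");cv2.imwrite("pics/w1.png",a)
import pickle;pickle.dump(p,open("w1.pkl","wb"))
wl([.553,-.266,.17],91)
print(proj("wrist",[.553,-.266,.076]))
E
```

```text
t 1.4833 tcp [ 0.5464 -0.2689  0.2412] yaw 91.15 tilt [-6.e-04  2.e-04 -1.e+00] F [ 0.5 -0.5  1.1] w 0.999
shift tool mm [-6.7  2.7 71.2] turn z rad 0.0026
[284.41460994 199.92152671]
```

View pics/w1.png

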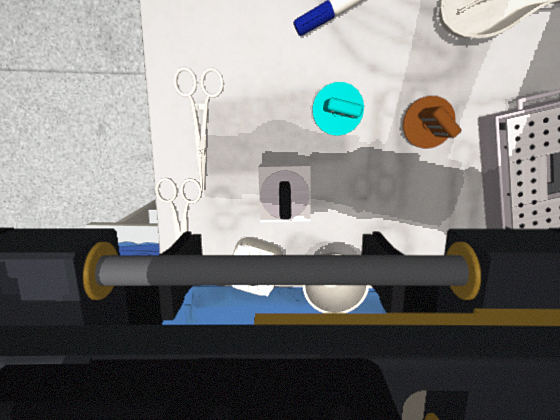

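The wrist view shows the black grip at about (285,200), upright on the white block (260–311, 166–219). It is clear of the timer at (258,265) and the gallipot at (335,278).

```bash
python3 - <<'E'
from h import *
import pickle;p=pickle.load(open("w1.pkl","rb"));a=cv2.imread("pics/w1.png")
m=np.zeros(a.shape[:2],np.uint8);m[170:222,262:309]=(a[170:222,262:309].max(2)<50)*255
c=max(cv2.findContours(m,0,1)[0],key=cv2.contourArea);print(cv2.boundingRect(c),cv2.minAreaRect(c))
q=[onz("wrist",*x,.032,p) for x in[(259.5,166.5),(311,167),(311,219.5),(259.5,219.5)]];print(np.mean(q,0))
x,y,w,h=cv2.boundingRect(c)
P=np.array([onz("wrist",x+w/2,y+h,.076,p),onz("wrist",x+w/2,y+10,.076,p)]);print(P)
m2=c[:,0];ys=np.arange(m2[:,1].min()+4,m2[:,1].max()-4)
mid=[np.where(m[v])[0].mean() for v in ys]; k=np.polyfit(ys,mid,1)
A=onz("wrist",np.polyval(k,185),185,.076,p);B=onz("wrist",np.polyval(k,212),212,.076,p);print("axis",np.degrees(np.arctan2(*(B-A)[1::-1])),A,B)
# the grip's top front end vs block center
print(proj("wrist",[q0:=np.mean(q,0)[0]-.017,np.mean(q,0)[1],.076],p),proj("wrist",[q0+.034,np.mean(q,0)[1],.076],p))
E
```

```text
(279, 182, 12, 37) ((284.5, 200.0), (36.0, 11.0), 90.0)
[ 0.55608719 -0.26447074  0.032     ]
[[ 0.57282615 -0.26477853  0.076     ]
 [ 0.54488602 -0.26541185  0.076     ]]
axis 2.7512740873900317 [ 0.53784899 -0.26622939  0.076     ] [ 0.56546593 -0.26490224  0.076     ]
[286.08586597 186.26984759] [285.29769184 219.25268712]
```

Request:
drive_tool(
  steps=[0, 0, 0, -0.0097, 0.0037, 0.03, 1, 0, 0, 0, 0, 0, 0.035, 1, 0, 0, 0, 0, 0, 0.035, 1, 0, 0, 0, 0, 0, 0.03, 1, 0, 0, 0, 0, 0, 0.025, 1, 0, 0, 0, 0, 0, 0.015, 1, 0, 0, 0, 0, 0, 0.012, 1, 0, 0, 0, 0, 0, 0, 1, 0, 0, 0, 0, 0, 0, 1],
)

```text
time_s: 2.23
tcp_pos: [0.5559, -0.2653, 0.0591]
ee_rot: [[-1.0, -0.019, -0.001], [-0.019, 1.0, 0.0], [0.001, 0.0, -1.0]]
wrist_force: [0.4, -0.2, 0.4]
gripper_width: 1.0
gripper_force: 0.0
```

Request:
drive_tool(
  steps=[0, 0, 0, 0, 0, 0, 0.3, 0, 0, 0, 0, 0, 0, 0.3, 0, 0, 0, 0, 0, 0, 0.3, 0, 0, 0, 0, 0, 0, 0.3, 0, 0, 0, 0, 0, 0, 0.3, 0, 0, 0, 0, 0, 0, 0, 0, 0, 0, 0, 0, 0, 0, 0, 0, 0, 0, 0, 0, 0, 0, 0, 0, 0, 0, 0, 0, 0, 0, 0, 0, 0, 0, 0],
)

```text
time_s: 3.07
tcp_pos: [0.5563, -0.2649, 0.0595]
ee_rot: [[-1.0, -0.018, -0.0], [-0.018, 1.0, 0.0], [0.0, 0.0, -1.0]]
wrist_force: [0.4, -0.5, 0.1]
gripper_width: 0.323
gripper_force: 0.0
```

Request:
drive_tool(
  steps=[0, 0, 0, 0, 0, 0, 0, 0, 0, 0, 0, 0, 0, 0, 0, 0, 0, 0, 0, 0, 0, 0, 0, 0, 0, 0, 0, 0, 0, 0, 0, 0, 0, 0, 0, 0, 0, 0, 0, 0, 0, 0],
)

```text
time_s: 3.57
tcp_pos: [0.5562, -0.265, 0.0595]
ee_rot: [[-1.0, -0.018, -0.0], [-0.018, 1.0, -0.0], [0.0, 0.0, -1.0]]
wrist_force: [-0.1, -0.7, -0.2]
gripper_width: 0.136
gripper_force: 30.0
```

Request:
drive_tool(
  steps=[0, 0, 0, 0, 0, -0.008, 0, 0, 0, 0, 0, 0, -0.015, 0, 0, 0, 0, 0, 0, -0.02, 0, 0, 0, 0, 0, 0, -0.02, 0, 0, 0, 0, 0, 0, -0.02, 0, 0, 0, 0, 0, 0, -0.02, 0, 0, 0, 0, 0, 0, -0.02, 0, 0, 0, 0, 0, 0, 0, 0],
)

```text
time_s: 4.23
tcp_pos: [0.5585, -0.2658, 0.188]
ee_rot: [[-1.0, -0.019, 0.009], [-0.019, 1.0, -0.003], [-0.009, -0.003, -1.0]]
wrist_force: [0.7, -1.3, 0.2]
gripper_width: 0.132
gripper_force: 30.0
```

```bash
python3 - <<'E'
from h import *
a=r.capture("side");cv2.imwrite("pics/s2.png",cv2.resize(a[180:340,240:440],None,fx=3,fy=3))
wl([.5232,.0257,.18],104.3)
E
```

```text
t 4.2833 tcp [ 0.5575 -0.2653  0.1855] yaw 91.03 tilt [ 0.0055 -0.0014 -1.    ] F [ 0.3  0.  -1.9] w 0.137
shift tool mm [ 29.  291.5   4.9] turn z rad -0.2316
```

View pics/s2.png

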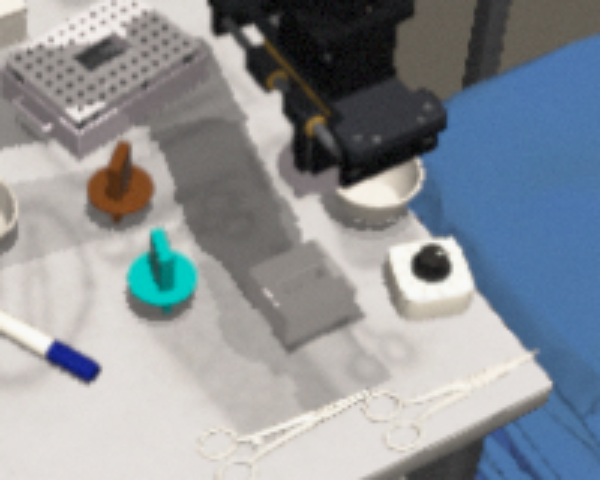

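The park block is empty, so the key is held in the gripper. Next I'll move the wrist camera over the window.

Request:
drive_tool(
  steps=[0, 0, 0, -0.0044, 0.0383, 0, 0, 0, 0, 0, -0.0044, 0.0383, 0, 0, 0, 0, 0, -0.0044, 0.0383, 0, 0, 0, 0, 0, -0.0044, 0.0383, 0, 0, 0, 0, 0, -0.0044, 0.0383, 0, 0, 0, 0, 0, -0.0044, 0.0383, 0, 0, 0, 0, 0, -0.0044, 0.0383, 0, 0, 0, 0, 0, -0.0044, 0.0383, 0, 0, 0, 0, 0, 0, 0, 0, 0],
)

```text
time_s: 5.03
tcp_pos: [0.5862, 0.0476, 0.1813]
ee_rot: [[-1.0, -0.024, -0.001], [-0.024, 1.0, 0.001], [0.001, 0.001, -1.0]]
wrist_force: [-0.8, -0.6, -0.7]
gripper_width: 0.13
gripper_force: 30.0
```

Request:
drive_tool(
  steps=[0, 0, -0.058, 0, 0, 0.015, 0, 0, 0, -0.058, 0, 0, 0.02, 0, 0, 0, -0.058, 0, 0, 0.02, 0, 0, 0, -0.058, 0, 0, 0.01, 0, 0, 0, 0, 0, 0, 0, 0, 0, 0, 0, 0, 0, 0, 0, 0, 0, 0, 0, 0, 0, 0],
)

```text
time_s: 5.62
tcp_pos: [0.5863, 0.042, 0.1179]
ee_rot: [[-0.969, -0.246, 0.001], [-0.246, 0.969, -0.0], [-0.0, -0.0, -1.0]]
wrist_force: [0.4, -0.0, -1.1]
gripper_width: 0.135
gripper_force: 30.0
```

```bash
python3 - <<'E'
from h import *
import pickle
p=r.camera_params("wrist");a=r.capture("wrist");cv2.imwrite("pics/w3.png",a)
pickle.dump(p,open("w3.pkl","wb"))
wl([.5232,.0257,.12],104.3)
u,v=proj("wrist",[.5232,.0257,.044],p).round().astype(int);print(u,v)
u0,v0=max(u-70,0),max(v-50,0)
print(u0,v0)
cv2.imwrite("pics/w3c.png",cv2.resize(a[v0:v0+110,u0:u0+140],None,fx=5,fy=5,interpolation=2))
E
```

```text
t 5.6667 tcp [0.5865 0.0421 0.1183] yaw 104.26 tilt [ 1.4e-03  3.0e-04 -1.0e+00] F [ 0.2  0.9 -0.7] w 0.131
shift tool mm [65.4 -0.3 -1.8] turn z rad -0.0007
281 126
211 76
```

View pics/w3c.png

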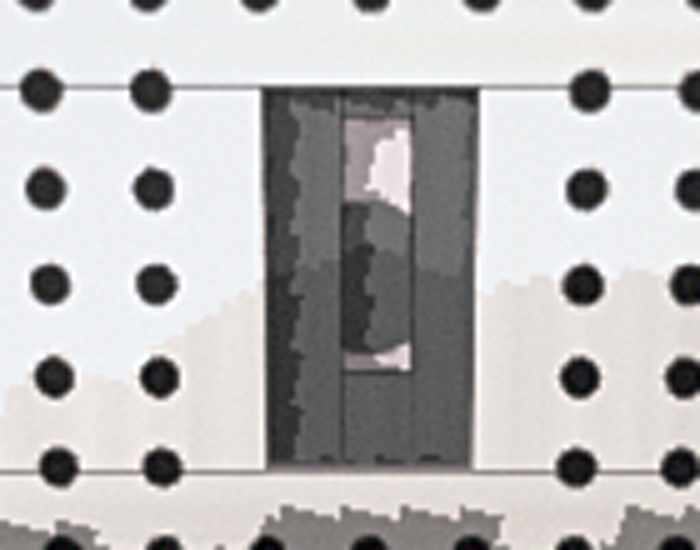

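View pics/w3.png

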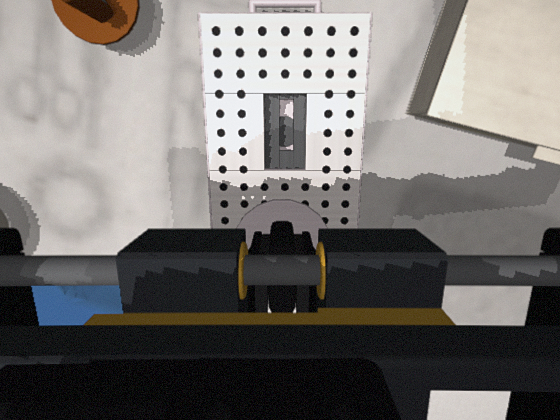

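The slot is clearly visible in the crop, with corners at (342,117), (411,117), (411,371) and (344,371). The held key's flange shows at about (282,198) for its front edge.

```bash
python3 - <<'E'
from h import *
import pickle;p=pickle.load(open("w3.pkl","rb"))
f=lambda x,y,z:onz("wrist",(x+.5)/5-.5+211,(y+.5)/5-.5+76,z,p)
s=[f(*q,.027) for q in[(342,117),(411.5,117),(411.5,371),(343.5,371)]]
w=[f(*q,.044) for q in[(262,88),(478,88),(472,468),(267,468)]]
sc=np.mean(s,0);wc=np.mean(w,0);print("slot",sc,"win",wc,np.linalg.norm((sc-wc)[:2]))
e=lambda a,b:np.degrees(np.arctan2((a-b)[1],(a-b)[0]))
print("angles",e(s[0],s[3]),e(s[1],s[2]),e(w[0],w[3]),e(w[1],w[2]),e(w[0],w[1]))
S=r.sense();R=np.array(S["ee_rot"]);t=S["tcp_pos"]
for q in [(.028,0,.0235),(.022,.0173,.0235),(.022,-.0173,.0235),(.017,0,-.0165),(0.017,.006,-.0165),(0.017,-.006,-.0165)]: print(q,proj("wrist",t+R@np.array(q),p).round(1))
print("goto");wl([*sc[:2],.12],e(w[1],w[2])+90)
a=cv2.imread("pics/w3.png")
g=a[190:250,282].max(1);print(g)
print(a[215,225:345].max(1)); print(a[228,262:304].max(1))
E
```

```text
slot [0.52159025 0.02878476 0.027     ] win [0.526485   0.02881379 0.044     ] 0.004894836028936527
angles -165.53591520711316 -165.25612559548725 -165.82488149746035 -165.6076024183133 -75.79369079049663
(0.028, 0, 0.0235) [281.6 198.6]
(0.022, 0.0173, 0.0235) [313.5 209.4]
(0.022, -0.0173, 0.0235) [249.7 209.4]
(0.017, 0, -0.0165) [281.5 245.2]
(0.017, 0.006, -0.0165) [295.6 245.2]
(0.017, -0.006, -0.0165) [267.3 245.2]
goto
t 5.6667 tcp [0.5865 0.0421 0.1183] yaw 104.26 tilt [ 1.4e-03  3.0e-04 -1.0e+00] F [ 0.2  0.9 -0.7] w 0.131
shift tool mm [66.2  3.1 -1.8] turn z rad -0.0023
[105 130 136 131 127 130 131 133 133  94 106 130 126 128 128 124 124 122
 127 122 123 126 126 125 125 126 125 129 127 131 107  33  28  12  23   0
  19  12  11   4   2  19  13  13   7   8   4   6  27  10   5  18  10  14
  11  17   6  10  19  21]
[136 134 136 136 133 132 134 135 133 132 135 129 135 138 130 136 133 134
 130 111 109 126 129 128 128 128 128 126 124 127 130 129 126 125 129 126
 127 126 126 127 125 126 124 124 128 125 129 122 130 126 127 123 127 130
 128 124 129 126 130 124 127 126 127 126 127 128 130 124 126 128 125 123
 129 125 119 125 129 129 129 123 126 123 129 124 123 126 129 124 124 128
 125 125 125 113  95 127 136 139 141 134 141 137 136 136 135 135 132 131
 133 131 131 135 137 135 132 131 134 130 138 136]
[128 127 129 125 128 128 132 133 100  29  13   6  25  16   0  15  13   9
  16   5  11  19  17   7  10  22  14   2   0  13  27 104 137 134 128 132
 128 130 132 126 128 127]
```

Request:
drive_tool(
  steps=[0, 0, 0, 0.0331, 0.0016, 0, 0, 0, 0, 0, 0.0331, 0.0015, 0, 0, 0, 0, 0, 0, 0, 0.015, 0, 0, 0, 0, 0, 0, 0.01, 0, 0, 0, 0, 0, 0, 0, 0, 0, 0, 0, 0, 0, 0, 0],
)

```text
time_s: 6.17
tcp_pos: [0.5222, 0.0289, 0.0927]
ee_rot: [[-0.969, -0.247, 0.001], [-0.247, 0.969, -0.0], [-0.001, -0.0, -1.0]]
wrist_force: [-0.1, 0.1, -1.4]
gripper_width: 0.134
gripper_force: 30.0
```

```bash
python3 - <<'E'
from h import *
wl([.5216,.0288,.082],104.4);print(r.sense()["joints"].round(1))
E
```

```text
t 6.1667 tcp [0.5222 0.0289 0.0927] yaw 104.32 tilt [ 7.e-04 -1.e-04 -1.e+00] F [-0.1  0.1 -1.4] w 0.134
shift tool mm [ 0.6  0.1 10.7] turn z rad -0.0014
[ 21.   21.5 -25.    0.  -43.5 -96.7]
```

Request:
drive_tool(
  steps=[0, 0, 0, 0.0005, 0, 0.005, 0, 0, 0, 0, 0, 0, 0.004, 0, 0, 0, 0, 0, 0, 0.003, 0, 0, 0, 0, 0, 0, 0.003, 0, 0, 0, 0, 0, 0, 0.002, 0, 0, 0, 0, 0, 0, 0, 0],
)

```text
time_s: 6.67
tcp_pos: [0.5204, 0.0284, 0.075]
ee_rot: [[-0.969, -0.247, -0.001], [-0.247, 0.969, -0.0], [0.001, -0.0, -1.0]]
wrist_force: [0.0, 0.7, -0.1]
gripper_width: 0.133
gripper_force: 30.0
```

Request:
drive_tool(
  steps=[0, 0, 0, -0.0007, 0, 0.002, 0, 0, 0, 0, 0, 0, 0.002, 0, 0, 0, 0, 0, 0, 0.002, 0, 0, 0, 0, 0, 0, 0.0015, 0, 0, 0, 0, 0, 0, 0, 0],
)

```text
time_s: 7.08
tcp_pos: [0.5217, 0.0288, 0.0688]
ee_rot: [[-0.969, -0.248, 0.001], [-0.248, 0.969, -0.0], [-0.001, -0.0, -1.0]]
wrist_force: [-2.4, 0.5, 5.9]
gripper_width: 0.131
gripper_force: 30.0
```

Request:
drive_tool(
  steps=[0, 0, 0, 0, 0, 0.0015, 0, 0, 0, 0, 0, 0, 0.0015, 0, 0, 0, 0, 0, 0, 0.001, 0, 0, 0, 0, 0, 0, 0, 0, 0, 0, 0, 0, 0, 0, 0],
)

```text
time_s: 7.5
tcp_pos: [0.5217, 0.0288, 0.0656]
ee_rot: [[-0.969, -0.248, 0.001], [-0.248, 0.969, -0.0], [-0.001, -0.0, -1.0]]
wrist_force: [-2.7, -0.0, 9.9]
gripper_width: 0.138
gripper_force: 30.0
```

Request:
drive_tool(
  steps=[0, 0, 0, 0, 0, 0.001, 0, 0, 0, 0, 0, 0, 0.001, 0, 0, 0, 0, 0, 0, 0, 0, 0, 0, 0, 0, 0, 0, 0, 0, 0, -0.05, 0, 0, 0, 0, 0, 0, -0.05, 0, 0, 0, 0, 0, 0, -0.05, 0, 0, 0, 0, 0, 0, 0, 0, 0, 0, 0],
)

```text
time_s: 8.17
tcp_pos: [0.5228, 0.0289, 0.0643]
ee_rot: [[-0.92, -0.392, 0.004], [-0.392, 0.92, 0.0], [-0.003, -0.001, -1.0]]
wrist_force: [-2.2, 0.7, 11.0]
gripper_width: 0.137
gripper_force: 30.0
```

Request:
drive_tool(
  steps=[0, 0, -0.07, 0, 0, 0.0003, 0, 0, 0, -0.07, 0, 0, 0, 0, 0, 0, -0.07, 0, 0, 0, 0, 0, 0, -0.07, 0, 0, 0, 0, 0, 0, -0.07, 0, 0, 0, 0, 0, 0, 0, 0, 0, 0, 0],
)

```text
time_s: 8.67
tcp_pos: [0.5238, 0.0294, 0.0643]
ee_rot: [[-0.729, -0.684, 0.006], [-0.684, 0.729, 0.001], [-0.005, -0.003, -1.0]]
wrist_force: [0.2, -0.1, 11.2]
gripper_width: 0.137
gripper_force: 30.0
```

```bash
python3 - <<'E'
from h import *
wl([.5216,.0288,.064],14.4);s=r.sense();print(s["moment"].round(2),s["joints"].round(1))
E
```

```text
t 8.6667 tcp [0.5238 0.0294 0.0643] yaw 133.19 tilt [ 5.8e-03  9.0e-04 -1.0e+00] F [ 0.2 -0.1 11.2] w 0.137
shift tool mm [2.  1.  0.3] turn z rad -1.0683
[0.21 0.47 0.07] [ 21.   23.9 -26.5   0.1 -39.2 -67.9]
```

Request:
drive_tool(
  steps=[0, 0, -0.089, 0.001, 0.0005, 0.0003, 0, 0, 0, -0.089, 0, 0, 0, 0, 0, 0, -0.089, 0, 0, 0, 0, 0, 0, -0.089, 0, 0, 0, 0, 0, 0, -0.089, 0, 0, 0, 0, 0, 0, -0.089, 0, 0, 0, 0, 0, 0, 0, 0, 0, 0, 0],
)

```text
time_s: 9.25
tcp_pos: [0.5231, 0.0294, 0.0642]
ee_rot: [[-0.278, -0.96, 0.007], [-0.96, 0.278, 0.001], [-0.003, -0.006, -1.0]]
wrist_force: [-0.9, 0.4, 10.6]
gripper_width: 0.133
gripper_force: 30.0
```

```bash
python3 - <<'E'
from h import *
wl([.5216,.0288,.064],14.4);s=r.sense();print(s["moment"].round(2),s["joints"].round(1))
E
```

```text
t 9.25 tcp [0.5231 0.0294 0.0642] yaw 163.84 tilt [ 0.0068  0.0013 -1.    ] F [-0.9  0.4 10.6] w 0.133
shift tool mm [1.  1.3 0.1] turn z rad -0.5334
[0.35 0.36 0.02] [ 21.   23.9 -26.7   0.1 -39.1 -37.3]
```

Request:
drive_tool(
  steps=[0, 0, -0.089, 0, 0.0007, 0, 0, 0, 0, -0.089, 0, 0, 0, 0, 0, 0, -0.089, 0, 0, 0, 0, 0, 0, -0.089, 0, 0, 0, 0, 0, 0, -0.089, 0, 0, 0, 0, 0, 0, -0.088, 0, 0, 0, 0, 0, 0, 0, 0, 0, 0, 0, 0, 0, 0, 0, 0, 0, 0],
)

```text
time_s: 9.92
tcp_pos: [0.5225, 0.0295, 0.0642]
ee_rot: [[0.246, -0.969, 0.007], [-0.969, -0.246, 0.001], [0.0, -0.007, -1.0]]
wrist_force: [-0.3, 0.9, 10.9]
gripper_width: 0.136
gripper_force: 30.0
```

```bash
python3 - <<'E'
from h import *
wl([.5216,.0288,.064],14.4);s=r.sense();print(s["moment"].round(2),s["joints"].round(1))
E
```

```text
t 9.9167 tcp [0.5225 0.0295 0.0642] yaw -165.77 tilt [ 0.0069  0.0013 -1.    ] F [-0.3  0.9 10.9] w 0.136
shift tool mm [0.5 1.  0.2] turn z rad -0.0031
[0.41 0.44 0.03] [ 21.1  23.8 -26.8   0.1 -39.   -6.9]
```

Request:
drive_tool(
  steps=[0, 0, 0, 0, 0, -0.001, 0, 0, 0, 0, 0, 0, -0.001, 0, 0, 0, 0, 0, 0, -0.001, 0, 0, 0, 0, 0, 0, -0.0005, 0, 0, 0, 0, 0, 0, 0, 0, 0, 0, 0, 0, 0, 0, 0],
)

```text
time_s: 10.42
tcp_pos: [0.5224, 0.0295, 0.0673]
ee_rot: [[0.245, -0.969, 0.007], [-0.969, -0.245, 0.001], [0.0, -0.007, -1.0]]
wrist_force: [0.4, 1.3, 8.4]
gripper_width: 0.136
gripper_force: 30.0
```

Request:
drive_tool(
  steps=[0, 0, 0, 0, 0, -0.0005, 0, 0, 0, 0, 0, 0, -0.0005, 0, 0, 0, 0, 0, 0, 0, 0, 0, 0, 0, 0, 0, 0, 0],
)

```text
time_s: 10.75
tcp_pos: [0.5224, 0.0295, 0.0675]
ee_rot: [[0.245, -0.97, 0.006], [-0.97, -0.245, 0.001], [0.0, -0.007, -1.0]]
wrist_force: [4.3, 1.9, 6.4]
gripper_width: 0.136
gripper_force: 30.0
```

Request:
drive_tool(
  steps=[0, 0, 0, 0, 0, -0.0007, 0, 0, 0, 0, 0, 0, -0.0007, 0, 0, 0, 0, 0, 0, 0, 0, 0, 0, 0, 0, 0, 0, 0],
)

```text
time_s: 11.08
tcp_pos: [0.5222, 0.0295, 0.0677]
ee_rot: [[0.244, -0.97, 0.006], [-0.97, -0.244, 0.002], [-0.0, -0.006, -1.0]]
wrist_force: [6.6, 1.8, -1.6]
gripper_width: 0.136
gripper_force: 30.0
```

```bash
python3 - <<'E'
from h import *
wl([.5216,.0288,.0675],14.4);s=r.sense();print(s["moment"].round(2))
E
```

```text
t 11.0833 tcp [0.5222 0.0295 0.0677] yaw -165.86 tilt [ 0.006   0.0017 -1.    ] F [ 6.6  1.8 -1.6] w 0.136
shift tool mm [0.5 0.8 0.2] turn z rad -0.0046
[ 0.31 -1.77 -0.02]
```

Request:
drive_tool(
  steps=[0, 0, 0, 0, -0.0005, 0, 0, 0, 0, 0, 0, -0.0003, 0.0003, 0, 0, 0, 0, 0, 0, 0, 0, 0, 0, 0, 0, 0, 0, 0.3, 0, 0, 0, 0, 0, 0, 0.4, 0, 0, 0, 0, 0, 0, 0.5, 0, 0, 0, 0, 0, 0, 0.6, 0, 0, 0, 0, 0, 0, 0.6, 0, 0, 0, 0, 0, 0, 0.6],
)

```text
time_s: 11.83
tcp_pos: [0.5193, 0.0284, 0.0665]
ee_rot: [[0.243, -0.97, -0.002], [-0.97, -0.243, -0.001], [0.0, 0.002, -1.0]]
wrist_force: [0.2, 0.4, 1.4]
gripper_width: 0.502
gripper_force: 0.0
```

Request:
drive_tool(
  steps=[0, 0, 0, 0, 0, -0.01, 0.6, 0, 0, 0, 0, 0, -0.015, 0.6, 0, 0, 0, 0, 0, -0.02, 0.6, 0, 0, 0, 0, 0, -0.03, 0.6, 0, 0, 0, 0, 0, -0.03, 0.6, 0, 0, 0, -0.03, 0, -0.02, 0.6, 0, 0, 0, -0.03, 0, 0, 0.6, 0, 0, 0, -0.03, 0, 0, 0.6, 0, 0, 0, 0, 0, 0, 0.6],
)

```text
time_s: 12.58
tcp_pos: [0.4978, 0.1193, 0.1936]
ee_rot: [[0.247, -0.969, 0.002], [-0.969, -0.247, 0.002], [-0.001, -0.003, -1.0]]
wrist_force: [0.7, -0.5, -0.3]
gripper_width: 0.6
gripper_force: 0.0
```

```bash
python3 - <<'E'
from h import *
a=r.capture("wrist");b=r.capture("side")
wl([.5216,.0288,.0675],14.4)
u,v=proj("wrist",[.5216,.0288,.06]).astype(int);print(u,v)
m=cv2.resize(a[max(v-70,0):max(v-70,0)+140,max(u-70,0):max(u-70,0)+140],(400,400),interpolation=2)
u,v=proj("side",[.5216,.0288,.05]).astype(int)
n=cv2.resize(b[v-40:v+40,u-40:u+40],(400,400),interpolation=2)
cv2.imwrite("pics/f.png",np.hstack([m,n]))
E
```

```text
t 12.6833 tcp [0.498  0.1168 0.1928] yaw -165.78 tilt [ 4.e-04  2.e-04 -1.e+00] F [ 0.6 -0.5 -0.8] w 0.603
shift tool mm [ 91.2  -1.2 125.3] turn z rad -0.0032
280 93
```

View pics/f.png

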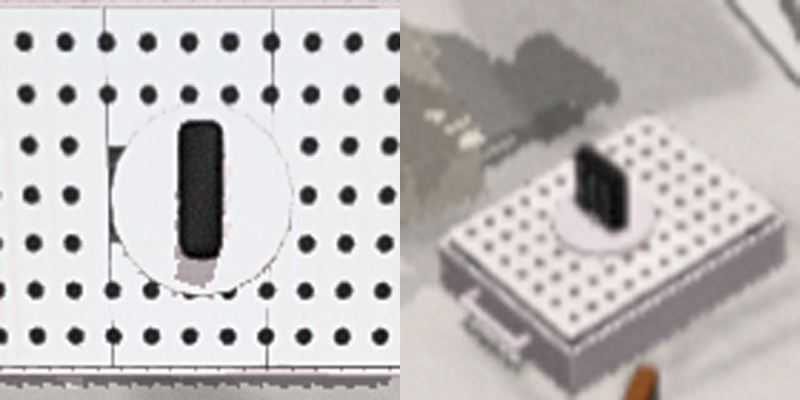

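The key stands crosswise, with its grip at about (200,190) in the left crop. Its flange lies flat on the cover, which is held down, and the gripper is clear of everything.

```bash
python3 -c "
from station import r
print(r.finish_job())"
```

```text
the job is handed in; nothing more can be done
None
```

The job is handed in: the T-key's foot is through the keeper, turned a quarter turn crosswise and holding the cover down, and the gripper is clear, at about 12.7 s of the 67 s allowed.

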